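# Hold the flap hinge leaf in line on the preheater cover

## Robot

A 6-joint arm with a two-finger parallel gripper is mounted at the origin on the work surface. World frame = base frame: x ahead of the robot, y to its left, z up, the work surface at z = 0. Lengths are in mm, angles in degrees, forces in N, time in s.
With the tool pointing down it reaches from about 350 to 850 mm from the base axis. Payload 8.1 kg.
Tool frame: the origin (TCP) lies midway between the tips of the shut fingers; the grasp point (between the pads) lies 19 mm behind it; z points along the fingers, y is the line along which they close (so a half turn about z gives the same grasp; the last joint's range is limited). The gripper opens to 85 mm and grips with 20 to 120 N. Pads are 22 mm wide; open, the fingers measure 114 mm over their backs; the gripper's body (76 mm by 85 mm) begins 54 mm behind the grasp point. The pads swing forward as they close: fully open they stand 13 mm farther back than shut.
Start: joints at [-72.617, 7.471, 85.268, -0, 87.261, -4.893], TCP at [227.467, -555.215, 231.292] pointing down, gripper open.
Joint ranges: [-169.43, 169.43], [-51.17, 129.36], [1.28, 143.12], [-76.62, 256.62], [0, 156.53], [-152.29, 152.29]. Speed limits (degrees/s): [136.94, 136.94, 159.86, 180, 180, 180].

## Interface

Orientations are given as [roll, pitch, yaw] about the fixed x, y, z axes, in that order (R = Rz(yaw) Ry(pitch) Rx(roll)).
In Python, from bench import sense, snapshot, camera_params, hand_in, masks_of, pinpoint gives the robot as it stands.
- The arm moves only by the tool step_arm, never from a script. Its argument "targets" is a list of rows, each an object with "angular": the turn, a rotation vector about the tool's x, y, z scaled (see below), a list of three; "dp": the shift along the tool's x, y, z scaled (see below), a list of three; "fingers": the closure, from 0 (fully open) to 1 (shut). A call has exactly 8 rows; each row is the pose to reach, as a shift and turn from the pose commanded when the call began, along the tool's axes at that moment, turning the shorter way round; what a row does not reach only later rows make up. The controller multiplies each number of a shift by 0.2 m and each number of a turn by 180 degrees. A row lasts 1/8 s, in which the tool goes at most 62.5 mm and 10.7 degrees, less where a joint would pass 70% of its speed; a pose out of reach is approached as far as the arm can. A call with a number of a shift or a turn outside -1 to 1 is refused whole. A call with a gripper value outside its range is refused whole. The fingers move at their own pace and stop on an object; "newtons" is the grip in N (left out, the last holds). Time passes only in rows, so rows that repeat a pose let the fingers close, or fill a call up. It gives the time, the measured TCP pose, the force, the opening and the grip force at its end, in the units of the state.
- sense(): the state, without advancing time (a new reading comes with each control period).
- snapshot(name): name is "side" or "top"; returns the picture (480x640x3 uint8, blue, green, red); there is no depth.
- camera_params(name): a dict with "vfov" (degrees; the focal length in pixels is half the picture's height over the tangent of half this angle, whatever the lens; pixels are square), "cx", "cy" (the principal point, pixels), "R" (3x3) and "t" (3): a world point X has camera coordinates R X + t. Camera axes: x right, y down, z forward; pixel columns grow to the right and rows downward; lengths in mm; the calibration is good to about 2 mm. A picture is of the moment at which its call begins. camera_params takes no time and is no camera call.
- hand_in(): hands the job in; it is judged then, once.
Trained networks look in the newest picture that a camera, given by its name, has taken for a name from the list of things; names that differ only in an ending like _2 or _b are one class to them, and where a whole thing is asked for, a point or a joint stands for the part that bears it (a point fixed in the world has none). Each returns a list of dicts, best first, with "conf" (0 to 1); they miss things now and then, are a little off and sometimes report something else, mostly with a low value. They report only what shows in the picture. A call takes as long as a camera call. They do not tell look-alikes from the thing itself.
- masks_of(camera, label): "pixels" (480x640 bool, what is visible of it) and "at" ([column, row] in pixels, amid what is visible of it).
- pinpoint(camera, label): "at" ([column, row] in pixels: a listed point, or the origin of a listed thing).
The state is a dict: "time": time; "joint_pos": joint angles; "qd": joint speeds; "joint_efforts": joint torques, N m; "tool_pos": TCP position; "tcp_rot": TCP orientation; "ft_force": force on the tool from outside, world axes, zero at the start; "wrist_torque": the same for the moment, N m; "finger_gap": finger opening in mm; "grip_force": force on a finger pad.
Only numpy, scipy, OpenCV 4.12 (cv2) and the standard library are available. Lean on these libraries where they do the work, as an engineer would, in place of code of your own. Each camera call takes 0.05 s, during which the arm holds its last target. There are 200 camera calls.

## Task

Lower the open cover of the board preheater gently until it rests on its stops. Then pick up the loose hinge leaf that has one wide knuckle in the middle and, holding it level, bring that knuckle between the two knuckles on the cover's front edge so that all the holes line up, ready for the pin. Finish while still holding it there in the gripper, clear of the bench, with the cover still down, and leave everything else on the bench where it is.

Things in the scene. Friction and masses are not known exactly. Their poses are not given: they have to be found in the camera images.
- preheater: grey bench preheater, 230 mm deep (x), 250 mm wide (y), 88 mm high under the cover, fixed to the bench; origin at the centre of its underside, x axis from its front face (dark panel, display, towards the robot) to its back, z up. The cover on top of it is hinged along its rear edge
- cover (a joint): angle of the preheater's cover: 0 = down on its stops, grows as its front edge rises (starts 0.6 to 1.05). Hinge line: along preheater y, 105 mm behind its origin and 94 mm up. Stiff: stays where left, takes about 2 to 6 N at the front edge to push down. Dark steel plate, from the hinge line 225 mm to the front edge, 240 mm wide, 12 mm thick; shut, its underside is level with the hinge line
- cover_knuckles (a point): midway between the two knuckles on the cover's front edge, on their axis; axes turn with the cover, y along the knuckles, x to the rear hinge. 236 mm in front of the rear hinge line (11 mm past the plate's edge), 6 mm above the plate's underside: 100 mm above the bench when down. Steel tubes 20 mm outside, 12 mm hole, each 20 mm long, 46 mm gap between them; free space below and in front
- leaf: the hinge leaf to hold: steel plate 71 x 60 x 5 mm lying flat, an upright black grip in its middle and one 42 mm wide knuckle at its +x end; 140 to 240 g. Origin at the centre of the underside, under the grip; x points to the knuckle, y along the knuckle, z up. In place, its x axis points the same way as the preheater's
- leaf_grip (a point): middle of the part of the leaf's upright grip that can be pinched, 26 mm above the leaf's underside, straight above its origin. The grip is 44 mm long (leaf x), 14 mm thick (leaf y) and its top is 40 mm above the leaf's underside; axes as the leaf's
- leaf_knuckle (a point): centre of the hole of the leaf's knuckle: 50 mm from the leaf's origin along its x, 10 mm above its underside. Tube 20 mm in outside diameter, 42 mm long, hole 12 mm; axes as the leaf's. A 42 mm wide neck joins it to the plate, whose 60 mm wide part ends 14 mm short of the knuckle axis
- spare_leaf: the other loose hinge leaf, a bystander: same plate and grip as the leaf, but with two short knuckles (each 14 mm long, with a gap of 32 mm between them) in place of a single middle one; origin at the centre of the underside, under the grip
- hinge_pin: bystander: L-shaped steel pin, 6 mm thick, 100 mm long with a 22 mm bent end, lying flat; origin at the middle of the long arm on the bench
- screwdriver: bystander: a screwdriver lying on the bench, its length along its x axis
- solder_spool: bystander: grey spool, 52 mm across, 40 mm high, standing; origin at the centre of its underside
- flux_jar: bystander: small amber jar with black cap, 44 mm across, 55 mm high; origin at the centre of its underside
- multimeter: bystander: black multimeter lying on its back, 150 x 75 x 34 mm; origin at the centre of its underside
- circuit_board: bystander: green circuit board, 100 x 70 mm, parts up to 13 mm high; origin at the centre of its underside
Mind the look-alikes: they are no part of the job. What is shaped like the leaf but purple is not meant.

How it is judged (in metres and radians):
On the way, in this order (a step that is already met when the one before it is completed fails the run):
1. the cover is down on its stops (value of joint cover below 0.04 rad), for 0.2 s.
2. the leaf is held level with its knuckle in line between the cover's knuckles (x of leaf_knuckle in the frame of cover_knuckles between -0.003 and 0.003 m and z of leaf_knuckle in the frame of cover_knuckles between -0.003 and 0.003 m and y of leaf_knuckle in the frame of cover_knuckles between -0.004 and 0.004 m and angle between the y axis of leaf and the y axis of cover_knuckles, either way round below 0.08 rad and angle between leaf's own z axis and vertical below 0.15 rad and value of joint cover below 0.04 rad and contact force between leaf and the fingers above 1 N), for 0.3 s.
At the end, for the whole second after the job is handed in: Cover down within 0.04 rad; leaf held still in the fingers (over 1 N), level within 0.15 rad, 80 mm or more up, touching neither bench nor base, pushing the cover under 15 N; its hole in line with the cover's knuckles within 3 mm across the axis, 4 mm along it, 0.08 rad (all of step 2 and contact force between leaf and table below 0.1 N and contact force between leaf and preheater below 0.5 N and contact force between leaf and cover below 15 N and height (world z) of leaf above 0.08 m and linear speed of leaf below 0.02 m/s); the arm keeps its last pose, push and grip.
It fails at once if the cover slams: it comes down faster than 0.9 rad/s (about 20 cm/s at its front edge) in its last 0.3 rad (value of joint cover below 0.3 rad and velocity of joint cover below -0.9 rad/s).
It fails at once if another thing on the bench is moved by more than 30 mm (distance of any of spare_leaf, hinge_pin, screwdriver, solder_spool, flux_jar, multimeter, circuit_board from where it was at the start of the episode above 0.03 m).
It also fails if it takes over 69 s, if anything falls off the work surface, if the arm or the gripper's body presses on something with over 40 N, if the wrist force passes 120 N, or if a joint passes its speed limit or range.

## Working session

There is one attempt and no reset: what is moved stays moved. The work goes in short steps, Python scripts to look and compute and a tool call to move; the robot and the scene stay as the last step left them, time stands still between calls to the robot, and variables do not carry over. Pictures are saved under pics/ and viewed, at most 10 in all, crops included, and the job is handed in when it is done.

Besides the shell and the picture viewer there is one more tool, called after ">>>" by a JSON object that holds its "fn" and its "kwargs", one argument or row to a line. step_arm: Moves the arm, as the interface text tells. Its arguments: {"type":"object","properties":{"targets":{"type":"array","items":{"type":"object","properties":{"angular":{"type":"array","items":{"type":"number","minimum":-1,"maximum":1}},"dp":{"type":"array","items":{"type":"number","minimum":-1,"maximum":1}},"fingers":{"type":"number"}}}},"newtons":{"type":"number"}},"required":["targets"]}

```bash
mkdir -p pics; ls
cat > h.py <<'E'
import numpy as np, cv2
from bench import *
from scipy.spatial.transform import Rotation as Rn
def cam(n):
    p=camera_params(n); f=240/np.tan(np.radians(p['vfov'])/2)
    return f,p['cx'],p['cy'],np.array(p['R']),np.array(p['t'])
def proj(n,X):
    f,cx,cy,R,t=cam(n); c=np.atleast_2d(X)@R.T+t
    return np.c_[f*c[:,0]/c[:,2]+cx,f*c[:,1]/c[:,2]+cy]
def ray(n,uv):
    f,cx,cy,R,t=cam(n); d=R.T@np.array([(uv[0]-cx)/f,(uv[1]-cy)/f,1]); return -R.T@t,d/np.linalg.norm(d)
def onz(n,uv,z):
    o,d=ray(n,uv); return o+d*(z-o[2])/d[2]
def tri(a,b):
    (o1,d1),(o2,d2)=ray('side',a),ray('top',b)
    s=np.linalg.lstsq(np.c_[d1,-d2],o2-o1,rcond=None)[0]
    p,q=o1+s[0]*d1,o2+s[1]*d2; return (p+q)/2,np.linalg.norm(p-q)
E
python3 - <<'E'
from h import *
np.set_printoptions(precision=1,suppress=True)
for n in ('side','top'):
    cv2.imwrite(f'pics/{n}0.png',snapshot(n))
    print(n,camera_params(n))
    for l in ('leaf','leaf_grip','leaf_knuckle','spare_leaf','cover_knuckles','preheater','hinge_pin','screwdriver','solder_spool','flux_jar','multimeter','circuit_board'):
        for r in pinpoint(n,l): print(l,np.array(r['at']),round(r['conf'],2))
print(sense())
E
```

```text
pics
side {'vfov': 48.5124364252575, 'cx': 327.41961092360646, 'cy': 237.28205441581486, 'R': array([[-1. , -0.1,  0. ],
       [-0.1,  0.7, -0.7],
       [ 0.1, -0.7, -0.7]]), 't': array([ 557. ,  137.5, 1287. ])}
leaf [334.  184.9] 0.91
leaf [391.2 154.7] 0.65
leaf [378.1 181. ] 0.6
leaf [300.3 163.8] 0.57
leaf [315.3 211.5] 0.56
leaf_grip [395.8 145.1] 0.71
leaf_grip [334.7 180.5] 0.61
leaf_grip [313.  204.2] 0.57
leaf_grip [299.4 152.6] 0.57
leaf_grip [331.3 230.5] 0.39
leaf_knuckle [288.7 163.2] 0.93
leaf_knuckle [369.6 179. ] 0.81
leaf_knuckle [316.9 179.8] 0.62
leaf_knuckle [332.8 209.7] 0.62
spare_leaf [378.8 218.6] 0.63
cover_knuckles [330.6 226.8] 0.67
preheater [291.3 301. ] 0.91
screwdriver [389.9 328.4] 0.67
solder_spool [297.6 183.2] 0.64
solder_spool [389.  331.5] 0.15
flux_jar [272.4 217.7] 0.72
multimeter [322.8 462.3] 0.75
circuit_board [386.7 399.3] 0.77
top {'vfov': 48.15436239727375, 'cx': 320.22455228699613, 'cy': 228.78106818996758, 'R': array([[-0. , -1. , -0. ],
       [-1. ,  0. , -0.1],
       [ 0.1,  0. , -1. ]]), 't': array([ -22.8,  583.8, 1287.6])}
leaf
[... 443 characters left out ...]
0.56
spare_leaf [394.  283.9] 0.67
cover_knuckles [267.9 238. ] 0.98
hinge_pin [129.5 257.3] 0.72
hinge_pin [346.3 308.9] 0.53
screwdriver [252.1 302.7] 0.74
solder_spool [440.1 187.1] 0.74
flux_jar [388.6 174.7] 0.64
multimeter [129.6 255.1] 0.92
circuit_board [179.  302.7] 0.58
{'time': 1.3, 'joint_pos': array([-72.6,   7.5,  85.3,  -0. ,  87.3,  -4.9]), 'qd': array([-0. , -0. ,  0.1,  0. , -0. ,  0.1]), 'joint_efforts': array([  0. , -56.9, -50.1,   0. ,   0. ,  -0. ]), 'tool_pos': array([ 227.5, -555.2,  231.3]), 'tcp_rot': array([-180. ,    0. ,   22.3]), 'ft_force': array([-0.7, -0. ,  0.3]), 'wrist_torque': array([ 0.1, -0. ,  0. ]), 'grip_force': 0.0, 'finger_gap': 85.33677197358902}
```

Run:
```python
import cv2
a=cv2.imread('pics/top0.png')
cv2.imwrite('pics/topc.png',cv2.resize(a[120:340,360:600],None,fx=2.5,fy=2.5,interpolation=cv2.INTER_CUBIC))
```

```text
(no output)
```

View pics/top0.png

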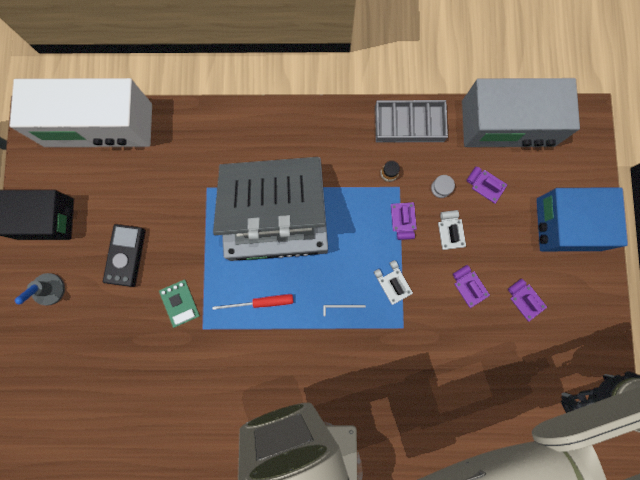

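View pics/side0.png

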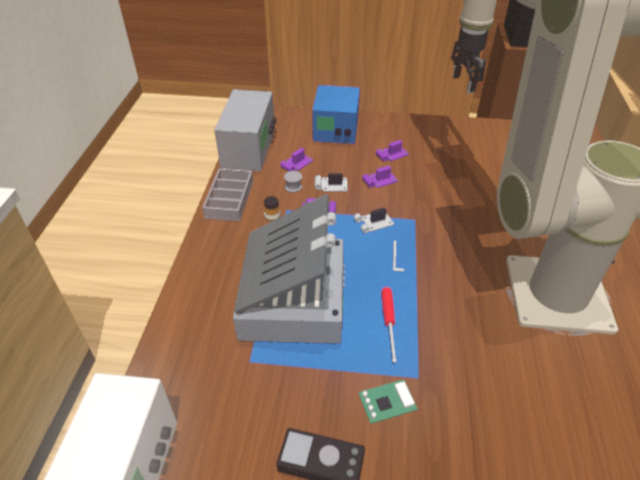

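View pics/topc.png

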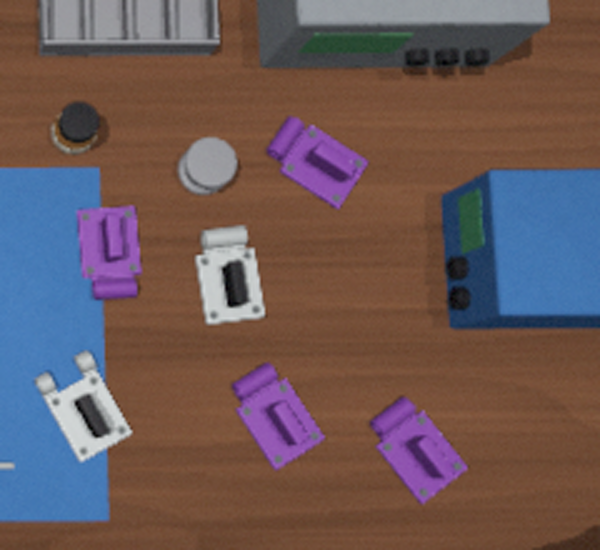

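The top view shows these candidates:
- White single-knuckle leaf at (452,231), knuckle at (449,215).
- White two-knuckle leaf at (394,284), which is the spare.
- Purple look-alikes at (403,220), (490,185), (471,288) and (528,300).

I choose (452,231), and the crop confirms one wide knuckle. In the side view it is at (334,184). The cover is open, with its knuckles at top (253/284,228).

Run:
```python
from h import *
np.set_printoptions(precision=1,suppress=True)
print('grip',tri((334.7,180.5),(457.5,232.2)),'knuckle',tri((316.9,179.8),(448.2,215.7)),'cover',tri((330.6,226.8),(267.9,238)))
print('leaf o',tri((334,184.9),(452.1,231.1)))
print(onz('top',(452.1,231.1),0),onz('side',(334,184.9),0))
for n in('side','top'): f,cx,cy,R,t=cam(n); print(n,-R.T@t,f); print(R)
print('preh',[ (n,r['at']) for n in('side','top') for r in pinpoint(n,'preheater')])
print('tcp proj',proj('top',sense()['tool_pos']),proj('side',sense()['tool_pos']))
for n in('side','top'):
  for l in('leaf','cover','preheater'):
    for r in masks_of(n,l):
        m=r['pixels']; ys,xs=np.nonzero(m); print(n,l,r['at'],round(r['conf'],2),m.sum(),xs.min(),xs.max(),ys.min(),ys.max())
a=cv2.imread('pics/top0.png')[140:270,200:340]; b=cv2.imread('pics/side0.png')[190:350,225:355]
cv2.imwrite('pics/pre.png',np.hstack([cv2.resize(a,(400,371),interpolation=2),cv2.resize(b[:,:130],(301,371),interpolation=2)]))
```

```text
grip (array([ 578.5, -374.6,    5.7]), np.float64(1.5107596328383386)) knuckle (array([ 623.7, -348.9,   22.5]), np.float64(9.12076808170357)) cover (array([541. ,  84.8, 239.9]), np.float64(12.03267840992653))
leaf o (array([ 580.8, -362.6,   -1.3]), np.float64(4.624283702349065))
[ 583.  -362.4    0. ] [ 578.4 -360.3    0. ]
side [475.9 889.2 984.1] 532.6258748039794
[[-1.  -0.1  0. ]
 [-0.1  0.7 -0.7]
 [ 0.1 -0.7 -0.7]]
top [ 384.8  -26.3 1360.3] 537.100499001475
[[-0.  -1.  -0. ]
 [-1.   0.  -0.1]
 [ 0.1  0.  -1. ]]
preh [('side', [291.3, 301.0])]
tcp proj [[581.4 387.2]] [[462.5  89.1]]
side leaf [378.1, 179.5] 0.93 471 363 397 166 187
side leaf [331.6, 183.3] 0.77 543 314 347 172 192
side leaf [390.7, 152.8] 0.77 415 376 407 141 161
side leaf [297.7, 161.5] 0.71 389 281 310 149 170
side leaf [332.3, 210.4] 0.63 91 307 336 200 213
side cover [288.1, 256.0] 0.82 6979 235 335 194 313
side cover [332.2, 183.6] 0.53 577 314 347 172 192
side preheater [292.1, 283.8] 0.84 12765 233 343 195 343
side preheater [330.4, 184.6] 0.39 509 315 347 173 191
top leaf [453.4, 229.3] 0.89 800 440 465 210 248
top leaf [466.8, 287.6] 0.86 805 453 486 266 305
top leaf [527.0, 300.1] 0.73 859 509 545 279 320
top leaf [489.3, 184.4] 0.56 847 467 506 166 202
top cover [266.7, 195.4] 0.61 7618 213 324 157 238
top preheater [276.5, 209.7] 0.82 10340 213 327 157 260
top preheater [269.6, 195.1] 0.56 7825 213 325 157 239
```

View pics/pre.png

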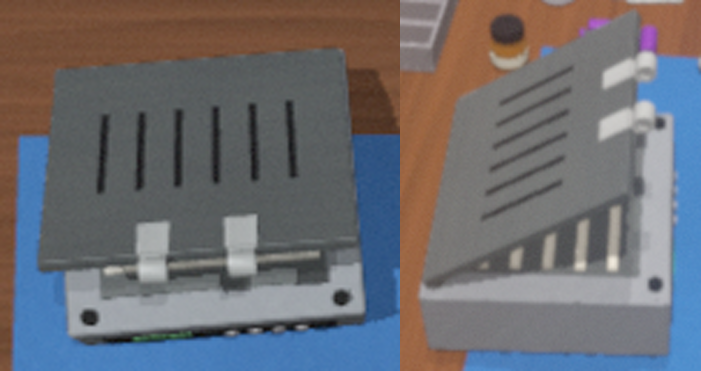

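```bash
cat > fit.py <<'E'
from h import *
from scipy.optimize import least_squares
np.set_printoptions(precision=2,suppress=True)
def W(p,P):
    x,y,w=p[:3]; c,s=np.cos(w),np.sin(w); P=np.atleast_2d(np.array(P,float))
    return np.c_[x+c*P[:,0]-s*P[:,1],y+s*P[:,0]+c*P[:,1],P[:,2]]
def cov(a,d,h,y): return [105-d*np.cos(a)+h*np.sin(a),y,94+d*np.sin(a)+h*np.cos(a)]
E
cat > f1.py <<'E'
from fit import *
T=lambda u,v:(200+u/2.857,140+v/2.857)
S=lambda u,v:(225+(u-400)/2.315,190+v/2.315)
obs=[('top',(236,6,33),T(152,265)),('top',(236,6,-33),T(242,260)),('top',(225,12,120),T(40,262)),('top',(225,12,-120),T(355,241)),
('top',(0,12,120),T(57,70)),('top',(0,12,-120),T(345,50)),('top',(None,-115,125,88),T(72,337)),('top',(None,-115,-125,88),T(364,316)),
('side',(236,6,33),S(645,116)),('side',(236,6,-33),S(645,66)),('side',(225,12,-120),S(638,12)),('side',(225,12,120),S(635,187)),
('side',(0,12,-120),S(458,98)),('side',(0,12,120),S(428,276)),('side',(None,-115,125,88),S(668,300)),('side',(None,115,125,88),S(422,288)),('side',(None,-115,-125,88),S(670,118))]
def res(p):
    return np.concatenate([proj(n,W(p,m[1:] if m[0] is None else cov(p[3],*m)))[0]-o for n,m,o in obs])
r=least_squares(res,[600,90,0.05,0.8],loss='soft_l1')
print(r.x,np.degrees(r.x[2])); print(res(r.x).reshape(-1,2))
p=r.x
for a in (p[3],0): print('front edge top mid',W(p,cov(a,225,12,0)),'knuckles',W(p,cov(a,236,6,0)))
E
python3 f1.py
python3 - <<'E'
import cv2
b=cv2.imread('pics/side0.png')[160:200,300:360]; a=cv2.imread('pics/top0.png')[200:260,425:485]
import numpy as np
cv2.imwrite('pics/leaf.png',np.hstack([cv2.resize(a,None,fx=6,fy=6,interpolation=2),np.vstack([cv2.resize(b,None,fx=6,fy=6,interpolation=2),np.zeros((120,360,3),np.uint8)])]))
E
```

```text
[630.89  87.86   0.07   0.61] 3.861792936475863
[[ 0.87  1.86]
 [ 0.45  1.41]
 [-1.07  0.09]
 [ 1.39 -0.52]
 [ 0.38 -0.84]
 [-1.12 -0.74]
 [-1.6   0.05]
 [ 1.1  -0.06]
 [ 0.06 -0.35]
 [ 1.08 -0.39]
 [-0.24 -2.64]
 [-3.63  0.83]
 [ 0.32 -0.77]
 [-3.05  0.92]
 [ 1.71  1.07]
 [-1.51  2.31]
 [ 2.61 -3.  ]]
front edge top mid [[557.83  82.93 231.86]] knuckles [[545.4   82.09 233.18]]
front edge top mid [[511.16  79.78 106.  ]] knuckles [[500.19  79.04 100.  ]]
```

View pics/leaf.png

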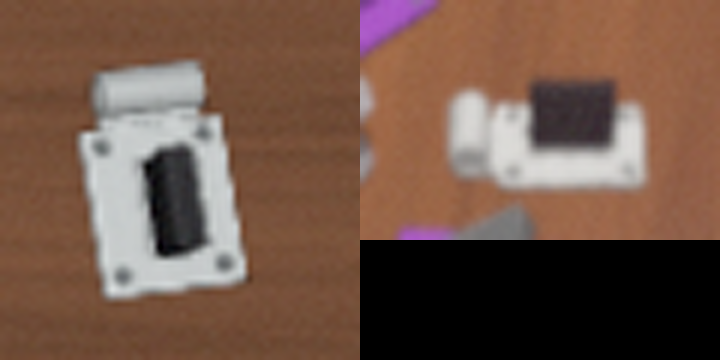

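>>> {"fn": "step_arm", "kwargs": {
  "targets": [
    {"dp": [0.09, -0.08, -0.1], "angular": [0, 0, 0.03], "fingers": 1},
    {"dp": [0.2, -0.16, -0.15], "angular": [0, 0, 0.06], "fingers": 1},
    {"dp": [0.32, -0.26, -0.2], "angular": [0, 0, 0.09], "fingers": 1},
    {"dp": [0.44, -0.36, -0.2], "angular": [0, 0, 0.102], "fingers": 1},
    {"dp": [0.56, -0.46, -0.2], "angular": [0, 0, 0.102], "fingers": 1},
    {"dp": [0.66, -0.54, -0.2], "angular": [0, 0, 0.102], "fingers": 1},
    {"dp": [0.73, -0.6, -0.2], "angular": [0, 0, 0.102], "fingers": 1},
    {"dp": [0.763, -0.62, -0.2], "angular": [0, 0, 0.102], "fingers": 1}
  ]
}}

```text
time: 2.7
tool_pos: [322.1, -382.0, 271.5]
tcp_rot: [180.0, -0.0, 4.0]
ft_force: [0.3, -0.9, -0.1]
finger_gap: 0.2
grip_force: 0.0
```

```bash
cat > h2.py <<'E'
from h import *
import sys
def rel(target,yaw=None):
    s=sense(); R=Rn.from_euler('xyz',s['tcp_rot'],degrees=True); p=np.array(s['tool_pos'])
    d=R.inv().apply(np.array(target)-p)/200
    t=None
    if yaw is not None: t=(R.inv()*Rn.from_euler('xyz',[180,0,yaw],degrees=True)).as_rotvec()/np.pi
    print('pose',p.round(1),np.round(s['tcp_rot'],2),'F',np.round(s['ft_force'],1),'gap',round(s['finger_gap'],1),'t',round(s['time'],2),'\n dp',d.round(3),'turn',None if t is None else t.round(4))
E
cat > f2.py <<'E'
from fit import *
T=lambda u,v:(425+u/6,200+v/6)
S=lambda u,v:(300+(u-360)/6,160+v/6)
obs=[('top',(35.5,30,5),T(80,133)),('top',(35.5,-30,5),T(218,115)),('top',(-35.5,-30,5),T(246,281)),('top',(-35.5,30,5),T(106,297)),('top',(50,0,14),T(150,88)),
('side',(35.5,-30,5),S(493,104)),('side',(-35.5,-30,5),S(641,104)),('side',(35.5,30,0),S(502,187)),('side',(-35.5,30,0),S(645,187)),('side',(22,7,40),S(531,85)),('side',(-22,7,40),S(614,83))]
res=lambda p:np.concatenate([proj(n,W(p,m)+[0,0,p[3]])[0]-o for n,m,o in obs])
r=least_squares(res,[580,-362,.1,0],loss='soft_l1'); print(r.x,np.degrees(r.x[2])); print(res(r.x).reshape(-1,2))
E
python3 f2.py; python3 -c "
from h2 import *
rel((575.9,84.1,270),3.86)"
```

```text
[ 574.25 -360.54    0.12    1.67] 7.003403228269415
[[-0.06 -0.24]
 [ 0.15 -0.16]
 [ 0.1  -0.43]
 [ 0.04 -0.14]
 [-0.2  -0.37]
 [ 1.19 -0.28]
 [ 0.11 -0.35]
 [-0.07 -0.28]
 [ 0.27 -0.36]
 [-0.31  1.  ]
 [ 0.95  1.29]]
pose [ 322.1 -382.   271.5] [ 1.7998e+02 -1.0000e-02  3.9600e+00] F [ 0.3 -0.9 -0.1] gap 0.2 t 2.7 
 dp [ 1.427 -2.237  0.007] turn [ 0.0001 -0.      0.0006]
```

>>> {"fn": "step_arm", "kwargs": {
  "targets": [
    {"dp": [0.05, -0.08, 0], "fingers": 1},
    {"dp": [0.15, -0.24, 0], "fingers": 1},
    {"dp": [0.27, -0.43, 0], "fingers": 1},
    {"dp": [0.37, -0.59, 0], "fingers": 1},
    {"dp": [0.47, -0.75, 0], "fingers": 1},
    {"dp": [0.55, -0.88, 0], "fingers": 1},
    {"dp": [0.6, -0.96, 0], "fingers": 1},
    {"dp": [0.62, -1.0, 0], "fingers": 1}
  ]
}}

```text
validation failed for argument at $.ta...
```

>>> {"fn": "step_arm", "kwargs": {
  "targets": [
    {"dp": [0.05, -0.08, 0], "fingers": 1},
    {"dp": [0.15, -0.24, 0], "fingers": 1},
    {"dp": [0.27, -0.43, 0], "fingers": 1},
    {"dp": [0.37, -0.59, 0], "fingers": 1},
    {"dp": [0.47, -0.75, 0], "fingers": 1},
    {"dp": [0.55, -0.88, 0], "fingers": 1},
    {"dp": [0.6, -0.96, 0], "fingers": 1},
    {"dp": [0.62, -1.0, 0], "fingers": 1}
  ]
}}

```text
validation failed for argument at $.ta...
```

```bash
python3 -c "
from h2 import *
rel((575.9,84.1,240),3.86)"
```

```text
pose [ 322.1 -382.   271.5] [ 1.7998e+02 -1.0000e-02  3.9600e+00] F [ 0.3 -0.9 -0.1] gap 0.2 t 2.7 
 dp [ 1.427 -2.237  0.157] turn [ 0.0001 -0.      0.0006]
```

>>> {"fn": "step_arm", "kwargs": {
  "targets": [
    {"dp": [0.05, -0.08, 0], "angular": [0, 0, 0], "fingers": 1},
    {"dp": [0.15, -0.24, 0], "angular": [0, 0, 0], "fingers": 1},
    {"dp": [0.27, -0.43, 0], "angular": [0, 0, 0], "fingers": 1},
    {"dp": [0.37, -0.59, 0], "angular": [0, 0, 0], "fingers": 1},
    {"dp": [0.47, -0.75, 0], "angular": [0, 0, 0], "fingers": 1},
    {"dp": [0.55, -0.88, 0], "angular": [0, 0, 0], "fingers": 1},
    {"dp": [0.6, -0.96, 0], "angular": [0, 0, 0], "fingers": 1},
    {"dp": [0.62, -0.99, 0], "angular": [0, 0, 0], "fingers": 1}
  ]
}}

```text
time: 3.7
tool_pos: [432.2, -175.6, 271.3]
tcp_rot: [-180.0, 0.0, 4.0]
ft_force: [0.5, 0.1, 1.1]
finger_gap: 0.1
grip_force: 0.0
```

>>> {"fn": "step_arm", "kwargs": {
  "targets": [
    {"dp": [0.05, -0.08, 0], "angular": [0, 0, 0], "fingers": 1},
    {"dp": [0.15, -0.24, 0], "angular": [0, 0, 0], "fingers": 1},
    {"dp": [0.27, -0.43, 0], "angular": [0, 0, 0], "fingers": 1},
    {"dp": [0.37, -0.59, 0], "angular": [0, 0, 0], "fingers": 1},
    {"dp": [0.47, -0.75, 0], "angular": [0, 0, 0], "fingers": 1},
    {"dp": [0.55, -0.88, 0], "angular": [0, 0, 0], "fingers": 1},
    {"dp": [0.6, -0.96, 0], "angular": [0, 0, 0], "fingers": 1},
    {"dp": [0.62, -0.99, 0], "angular": [0, 0, 0], "fingers": 1}
  ]
}}

```text
time: 4.7
tool_pos: [542.3, 29.7, 271.1]
tcp_rot: [180.0, 0.0, 3.9]
ft_force: [0.5, -0.5, -0.3]
finger_gap: -0.2
grip_force: 0.0
```

```bash
python3 -c "
from h2 import *
rel((575.9,84.1,240),3.86)"
```

```text
pose [542.3  29.7 271.1] [1.7999e+02 3.0000e-02 3.9400e+00] F [ 0.5 -0.5 -0.3] gap -0.2 t 4.7 
 dp [ 0.187 -0.26   0.155] turn [0.0001 0.0002 0.0005]
```

>>> {"fn": "step_arm", "kwargs": {
  "targets": [
    {"dp": [0.05, -0.07, 0], "angular": [0, 0, 0], "fingers": 1},
    {"dp": [0.12, -0.16, 0], "angular": [0, 0, 0], "fingers": 1},
    {"dp": [0.17, -0.23, 0], "angular": [0, 0, 0], "fingers": 1},
    {"dp": [0.187, -0.26, 0.04], "angular": [0, 0, 0], "fingers": 1},
    {"dp": [0.187, -0.26, 0.09], "angular": [0, 0, 0], "fingers": 1},
    {"dp": [0.187, -0.26, 0.14], "angular": [0, 0, 0], "fingers": 1},
    {"dp": [0.187, -0.26, 0.18], "angular": [0, 0, 0], "fingers": 1},
    {"dp": [0.187, -0.26, 0.2], "angular": [0, 0, 0], "fingers": 1}
  ]
}}

```text
time: 5.7
tool_pos: [575.4, 83.5, 230.4]
tcp_rot: [180.0, 0.1, 3.9]
ft_force: [0.2, 0.6, 0.3]
finger_gap: -0.3
grip_force: 0.0
```

>>> {"fn": "step_arm", "kwargs": {
  "targets": [
    {"dp": [-0.01, 0, 0.05], "angular": [0, 0, 0], "fingers": 1},
    {"dp": [-0.02, 0, 0.1], "angular": [0, 0, 0], "fingers": 1},
    {"dp": [-0.03, 0, 0.15], "angular": [0, 0, 0], "fingers": 1},
    {"dp": [-0.04, 0, 0.2], "angular": [0, 0, 0], "fingers": 1},
    {"dp": [-0.05, 0, 0.25], "angular": [0, 0, 0], "fingers": 1},
    {"dp": [-0.06, 0, 0.3], "angular": [0, 0, 0], "fingers": 1},
    {"dp": [-0.07, 0, 0.35], "angular": [0, 0, 0], "fingers": 1},
    {"dp": [-0.08, 0, 0.4], "angular": [0, 0, 0], "fingers": 1}
  ]
}}

```text
time: 6.7
tool_pos: [559.6, 82.7, 150.5]
tcp_rot: [-180.0, 0.0, 3.9]
ft_force: [-1.7, 0.3, 2.5]
finger_gap: -0.4
grip_force: 1.2
```

>>> {"fn": "step_arm", "kwargs": {
  "targets": [
    {"dp": [-0.01, 0, 0.03], "angular": [0, 0, 0], "fingers": 1},
    {"dp": [-0.015, 0, 0.06], "angular": [0, 0, 0], "fingers": 1},
    {"dp": [-0.02, 0, 0.09], "angular": [0, 0, 0], "fingers": 1},
    {"dp": [-0.025, 0, 0.12], "angular": [0, 0, 0], "fingers": 1},
    {"dp": [-0.03, 0, 0.15], "angular": [0, 0, 0], "fingers": 1},
    {"dp": [-0.035, 0, 0.17], "angular": [0, 0, 0], "fingers": 1},
    {"dp": [-0.04, 0, 0.19], "angular": [0, 0, 0], "fingers": 1},
    {"dp": [-0.04, 0, 0.195], "angular": [0, 0, 0], "fingers": 1}
  ]
}}

```text
time: 7.7
tool_pos: [551.9, 82.2, 112.1]
tcp_rot: [-180.0, -0.0, 3.9]
ft_force: [1.2, -0.4, 0.9]
finger_gap: -0.1
grip_force: 0.9
```

>>> {"fn": "step_arm", "kwargs": {
  "targets": [
    {"dp": [0, 0, 0.005], "angular": [0, 0, 0], "fingers": 1},
    {"dp": [0, 0, 0.01], "angular": [0, 0, 0], "fingers": 1},
    {"dp": [0, 0, 0.015], "angular": [0, 0, 0], "fingers": 1},
    {"dp": [0, 0, 0.02], "angular": [0, 0, 0], "fingers": 1},
    {"dp": [0, 0, 0.023], "angular": [0, 0, 0], "fingers": 1},
    {"dp": [0, 0, 0.026], "angular": [0, 0, 0], "fingers": 1},
    {"dp": [0, 0, 0.028], "angular": [0, 0, 0], "fingers": 1},
    {"dp": [0, 0, 0.028], "angular": [0, 0, 0], "fingers": 1}
  ]
}}

```text
time: 8.7
tool_pos: [551.9, 82.2, 106.6]
tcp_rot: [-180.0, -0.0, 3.9]
ft_force: [-0.4, 0.4, -0.3]
finger_gap: 0.3
grip_force: 0.0
```

Run:
```python
from h2 import *
a=snapshot('side');cv2.imwrite('pics/side1.png',a)
cv2.imwrite('pics/s1c.png',cv2.resize(a[170:360,210:400],None,fx=3,fy=3,interpolation=2)); rel((551,82,104))
```

```text
pose [552.   82.2 106.6] [-1.80e+02 -2.00e-02  3.91e+00] F [ 0.3 -0.1  1. ] gap 0.2 t 8.75 
 dp [-0.005  0.001  0.013] turn None
```

View pics/s1c.png

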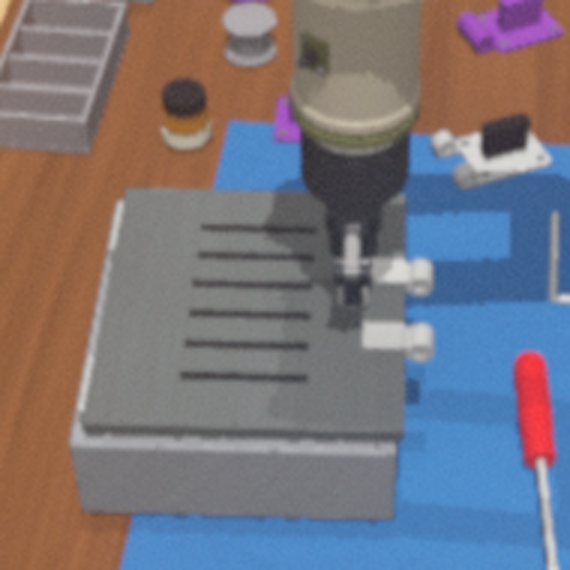

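The cover now looks shut, with its knuckles at about side-image (348,262) and (348,283). I'll press lightly to confirm it is on the stops, then rise.

>>> {"fn": "step_arm", "kwargs": {
  "targets": [
    {"dp": [0, 0, 0.003], "angular": [0, 0, 0], "fingers": 1},
    {"dp": [0, 0, 0.006], "angular": [0, 0, 0], "fingers": 1},
    {"dp": [0, 0, 0.009], "angular": [0, 0, 0], "fingers": 1},
    {"dp": [0, 0, 0.012], "angular": [0, 0, 0], "fingers": 1},
    {"dp": [0, 0, 0.012], "angular": [0, 0, 0], "fingers": 1},
    {"dp": [0, 0, 0.012], "angular": [0, 0, 0], "fingers": 1},
    {"dp": [0, 0, 0.012], "angular": [0, 0, 0], "fingers": 1},
    {"dp": [0, 0, 0.012], "angular": [0, 0, 0], "fingers": 1}
  ]
}}

```text
time: 9.75
tool_pos: [552.0, 82.2, 106.0]
tcp_rot: [180.0, -0.0, 3.9]
ft_force: [-7.9, -0.3, 14.9]
finger_gap: 0.1
grip_force: 7.2
```

>>> {"fn": "step_arm", "kwargs": {
  "targets": [
    {"dp": [0, 0, -0.1], "angular": [0, 0, 0], "fingers": 1},
    {"dp": [0, 0, -0.25], "angular": [0, 0, 0], "fingers": 1},
    {"dp": [0, 0.02, -0.4], "angular": [0, 0, 0], "fingers": 1},
    {"dp": [0, 0.1, -0.53], "angular": [0, 0, 0], "fingers": 1},
    {"dp": [0, 0.22, -0.6], "angular": [0, 0, 0], "fingers": 0},
    {"dp": [0, 0.38, -0.6], "angular": [0, 0, 0], "fingers": 0},
    {"dp": [0, 0.58, -0.6], "angular": [0, 0, 0], "fingers": 0},
    {"dp": [0, 0.8, -0.6], "angular": [0, 0, 0], "fingers": 0}
  ]
}}

```text
time: 10.75
tool_pos: [563.2, -78.4, 225.4]
tcp_rot: [180.0, -0.1, 4.0]
ft_force: [0.7, 0.3, 0.3]
finger_gap: 72.3
grip_force: 0.0
```

>>> {"fn": "step_arm", "kwargs": {
  "targets": [
    {"dp": [0, 0.2, 0], "angular": [0, 0, 0], "fingers": 0},
    {"dp": [0, 0.4, 0], "angular": [0, 0, 0], "fingers": 0},
    {"dp": [0, 0.55, 0], "angular": [0, 0, 0], "fingers": 0},
    {"dp": [0, 0.68, 0], "angular": [0, 0, 0], "fingers": 0},
    {"dp": [0, 0.78, 0], "angular": [0, 0, 0], "fingers": 0},
    {"dp": [0, 0.86, 0], "angular": [0, 0, 0], "fingers": 0},
    {"dp": [0, 0.9, 0], "angular": [0, 0, 0], "fingers": 0},
    {"dp": [0, 0.9, 0], "angular": [0, 0, 0], "fingers": 0}
  ]
}}

```text
time: 11.75
tool_pos: [575.1, -257.1, 224.2]
tcp_rot: [-180.0, 0.0, 3.9]
ft_force: [-0.5, 1.3, -0.9]
finger_gap: 85.4
grip_force: 0.0
```

Run:
```python
from h2 import *
rel((574.3,-360.5,70),7.0)
for n in('top','side'): cv2.imwrite(f'pics/{n}2.png',snapshot(n))
a=cv2.imread('pics/top2.png')[145:270,205:340]; b=cv2.imread('pics/side2.png')[190:350,225:360]
cv2.imwrite('pics/pre2.png',np.hstack([cv2.resize(a,(405,375),interpolation=2),cv2.resize(b,None,fx=2.8,fy=2.8,interpolation=2)[:375]]))
for n in('top','side'):
    for r in pinpoint(n,'cover_knuckles'): print(n,r)
```

```text
pose [ 575.1 -257.1  224.2] [-1.7999e+02  1.0000e-02  3.9000e+00] F [-0.5  1.3 -0.9] gap 85.4 t 11.75 
 dp [-0.039  0.516  0.771] turn [-0.0001  0.     -0.0172]
top {'at': [271.8, 261.7], 'conf': 0.86}
side {'at': [353.2, 276.1], 'conf': 0.58}
```

View pics/pre2.png

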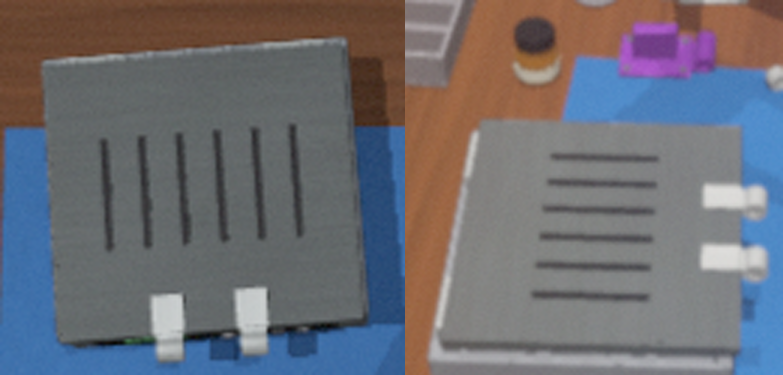

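```bash
cat > f3.py <<'E'
from fit import *
T=lambda u,v:(205+u/3,145+v/3)
S=lambda u,v:(225+(u-405)/2.8,190+v/2.8)
ob=[('top',(225,12,120),T(58,343)),('top',(225,12,-120),T(367,318)),('top',(0,12,120),T(43,62)),('top',(0,12,-120),T(345,39)),
('side',(225,12,-120),S(741,126)),('side',(225,12,120),S(740,348)),('side',(0,12,-120),S(480,121)),('side',(0,12,120),S(440,345)),
('top',(236,12,33),T(170,347)),('top',(236,12,-33),T(255,340)),('side',(236,6,33),S(756,263)),('side',(236,6,-33),S(757,202))]
for sel in (ob,[o for o in ob if o[0]=='top'],[o for o in ob if o[0]=='side']):
    res=lambda p:np.concatenate([proj(n,W(p,cov(0,*m)))[0]-o for n,m,o in sel])
    r=least_squares(res,[630,88,.07],loss='soft_l1'); print(r.x,np.degrees(r.x[2]),'knuckles',W(r.x,cov(0,236,6,0))); print(res(r.x).reshape(-1,2).tolist() if sel is ob else '')
E
python3 f3.py
```

```text
[632.18  89.73   0.08] 4.535688226773001 knuckles [[501.59  79.37 100.  ]]
[[-0.031830887278175624, -0.08627852499034816], [-0.9375123021204104, -0.21737181088937518], [-0.29513463809104223, 0.5968899521398328], [-1.5015652527435464, 0.2052963902733893], [0.3471419452390023, -0.8638478063793968], [0.5327452266133719, -0.661883008705729], [-0.0070411799486578275, -1.3874207696209169], [-0.5353352160518909, -2.4550063475883803], [0.00540144329187342, 0.1735679789230744], [-0.21562330247826367, 0.1735008132490634], [-0.20202950295504252, 0.0943306944577671], [-0.7043706596745665, 0.12371058576394489]]
[632.52  88.37   0.07] 4.243932439553578 knuckles [[501.88  78.67 100.  ]]

[631.52  92.66   0.09] 5.080887902109959 knuckles [[501.03  81.06 100.  ]]
```

>>> {"fn": "step_arm", "kwargs": {
  "targets": [
    {"dp": [0, 0.05, 0.05], "angular": [0, 0, -0.01], "fingers": 0},
    {"dp": [-0.02, 0.16, 0.15], "angular": [0, 0, -0.017], "fingers": 0},
    {"dp": [-0.03, 0.28, 0.28], "angular": [0, 0, -0.017], "fingers": 0},
    {"dp": [-0.039, 0.4, 0.42], "angular": [0, 0, -0.017], "fingers": 0},
    {"dp": [-0.039, 0.48, 0.55], "angular": [0, 0, -0.017], "fingers": 0},
    {"dp": [-0.039, 0.516, 0.68], "angular": [0, 0, -0.017], "fingers": 0},
    {"dp": [-0.039, 0.516, 0.75], "angular": [0, 0, -0.017], "fingers": 0},
    {"dp": [-0.039, 0.516, 0.77], "angular": [0, 0, -0.017], "fingers": 0}
  ]
}}

```text
time: 12.95
tool_pos: [574.0, -359.5, 69.3]
tcp_rot: [-179.9, 0.1, 7.0]
ft_force: [-1.2, 0.4, -0.3]
finger_gap: 85.3
grip_force: 0.0
```

>>> {"fn": "step_arm", "kwargs": {
  "targets": [
    {"dp": [0, 0.005, 0.05], "angular": [0, 0, 0], "fingers": 0},
    {"dp": [0, 0.005, 0.12], "angular": [0, 0, 0], "fingers": 0},
    {"dp": [0, 0.005, 0.19], "angular": [0, 0, 0], "fingers": 0},
    {"dp": [0, 0.005, 0.24], "angular": [0, 0, 0], "fingers": 0},
    {"dp": [0, 0.005, 0.28], "angular": [0, 0, 0], "fingers": 0},
    {"dp": [0, 0.005, 0.297], "angular": [0, 0, 0], "fingers": 0},
    {"dp": [0, 0.005, 0.297], "angular": [0, 0, 0], "fingers": 0.4},
    {"dp": [0, 0.005, 0.297], "angular": [0, 0, 0], "fingers": 0.7}
  ]
}}

```text
time: 13.95
tool_pos: [574.9, -361.8, 11.5]
tcp_rot: [180.0, -0.0, 7.0]
ft_force: [0.8, 0.4, 0.2]
finger_gap: 51.2
grip_force: 0.0
```

>>> {"fn": "step_arm", "kwargs": {
  "targets": [
    {"dp": [0, 0, 0], "angular": [0, 0, 0], "fingers": 0.8},
    {"dp": [0, 0, 0], "angular": [0, 0, 0], "fingers": 0.9},
    {"dp": [0, 0, 0], "angular": [0, 0, 0], "fingers": 1},
    {"dp": [0, 0, 0], "angular": [0, 0, 0], "fingers": 1},
    {"dp": [0, 0, 0], "angular": [0, 0, 0], "fingers": 1},
    {"dp": [0, 0, 0], "angular": [0, 0, 0], "fingers": 1},
    {"dp": [0, 0, 0], "angular": [0, 0, 0], "fingers": 1},
    {"dp": [0, 0, 0], "angular": [0, 0, 0], "fingers": 1}
  ],
  "newtons": 50
}}

```text
time: 14.95
tool_pos: [574.8, -361.7, 11.4]
tcp_rot: [180.0, -0.0, 7.0]
ft_force: [-0.1, 0.2, 5.5]
finger_gap: 13.0
grip_force: 50.4
```

>>> {"fn": "step_arm", "kwargs": {
  "targets": [
    {"dp": [0, 0, -0.05], "angular": [0, 0, 0], "fingers": 1},
    {"dp": [0, 0, -0.14], "angular": [0, 0, 0], "fingers": 1},
    {"dp": [0, 0, -0.26], "angular": [0, 0, 0], "fingers": 1},
    {"dp": [0, 0, -0.4], "angular": [0, 0, 0], "fingers": 1},
    {"dp": [-0.01, -0.03, -0.52], "angular": [0, 0, 0], "fingers": 1},
    {"dp": [-0.03, -0.1, -0.6], "angular": [0, 0, 0], "fingers": 1},
    {"dp": [-0.06, -0.22, -0.65], "angular": [0, 0, 0], "fingers": 1},
    {"dp": [-0.11, -0.38, -0.65], "angular": [0, 0, 0], "fingers": 1}
  ]
}}

```text
time: 15.95
tool_pos: [543.8, -288.6, 143.2]
tcp_rot: [179.9, -0.1, 6.9]
ft_force: [0.1, 0.2, -1.4]
finger_gap: 13.3
grip_force: 49.6
```

>>> {"fn": "step_arm", "kwargs": {
  "targets": [
    {"dp": [-0.05, -0.17, 0], "angular": [0, 0, 0], "fingers": 1},
    {"dp": [-0.09, -0.33, 0], "angular": [0, 0, 0], "fingers": 1},
    {"dp": [-0.13, -0.47, 0], "angular": [0, 0, 0], "fingers": 1},
    {"dp": [-0.17, -0.6, 0], "angular": [0, 0, 0], "fingers": 1},
    {"dp": [-0.2, -0.72, 0], "angular": [0, 0, 0], "fingers": 1},
    {"dp": [-0.23, -0.82, 0], "angular": [0, 0, 0], "fingers": 1},
    {"dp": [-0.25, -0.91, 0], "angular": [0, 0, 0], "fingers": 1},
    {"dp": [-0.27, -0.97, 0], "angular": [0, 0, 0], "fingers": 1}
  ]
}}

```text
time: 16.95
tool_pos: [466.0, -101.8, 141.3]
tcp_rot: [180.0, -0.0, 7.0]
ft_force: [-1.1, -0.9, -0.9]
finger_gap: 13.2
grip_force: 49.6
```

```bash
python3 -c "
from h2 import *
rel((392,71.2,110),4.4)"
```

```text
pose [ 466.  -101.8  141.3] [ 1.7999e+02 -3.0000e-02  7.0000e+00] F [-1.1 -0.9 -0.9] gap 13.2 t 16.95 
 dp [-0.262 -0.904  0.156] turn [ 0.     -0.0002  0.0144]
```

>>> {"fn": "step_arm", "kwargs": {
  "targets": [
    {"dp": [-0.05, -0.1, 0], "angular": [0, 0, 0.0144], "fingers": 1},
    {"dp": [-0.11, -0.26, 0], "angular": [0, 0, 0.0144], "fingers": 1},
    {"dp": [-0.17, -0.44, 0], "angular": [0, 0, 0.0144], "fingers": 1},
    {"dp": [-0.22, -0.6, 0.02], "angular": [0, 0, 0.0144], "fingers": 1},
    {"dp": [-0.262, -0.74, 0.06], "angular": [0, 0, 0.0144], "fingers": 1},
    {"dp": [-0.262, -0.84, 0.11], "angular": [0, 0, 0.0144], "fingers": 1},
    {"dp": [-0.262, -0.89, 0.145], "angular": [0, 0, 0.0144], "fingers": 1},
    {"dp": [-0.262, -0.904, 0.156], "angular": [0, 0, 0.0144], "fingers": 1}
  ]
}}

```text
time: 17.95
tool_pos: [392.0, 70.6, 109.4]
tcp_rot: [180.0, 0.0, 4.4]
ft_force: [-0.4, -0.0, -0.3]
finger_gap: 13.1
grip_force: 49.5
```

Run:
```python
from h2 import *
rel((452.2,75.4,101.4),4.4)
for n in('top','side'): cv2.imwrite(f'pics/{n}3.png',snapshot(n))
a=cv2.imread('pics/top3.png')[230:320,230:320]; b=cv2.imread('pics/side3.png')[220:320,310:420]
print(proj('top',[440,75,100]),proj('side',[440,75,100]))
cv2.imwrite('pics/pre3.png',np.hstack([cv2.resize(a,None,fx=4,fy=4,interpolation=2),cv2.resize(b,None,fx=4,fy=4,interpolation=2)[:360]]))
```

```text
pose [392.   70.6 109.4] [1.7999e+02 4.0000e-02 4.4300e+00] F [-0.4 -0.  -0.3] gap 13.1 t 17.95 
 dp [ 0.302 -0.001  0.04 ] turn [0.0001 0.0002 0.0002]
[[277.5902756 286.2026179]] [[377.61923146 273.80184048]]
```

View pics/pre3.png

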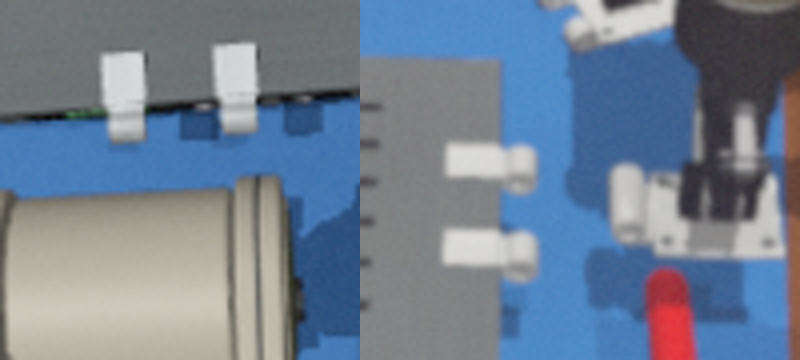

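```bash
cat > f4.py <<'E'
from fit import *
from h2 import rel
import sys
def hull(c,yaw,L,n='side',r=10):
    th=np.linspace(0,2*np.pi,60); P=[[r*np.cos(t),s*L/2,r*np.sin(t)] for t in th for s in(-1,1)]
    return proj(n,W([c[0],c[1],yaw],P)+[0,0,c[2]])
def raster(h,shape,s=8):
    m=np.zeros(shape,np.uint8); cv2.fillConvexPoly(m,cv2.convexHull(np.round(h*2**8).astype(np.int32)),255,lineType=cv2.LINE_AA,shift=8); return m/255.
img=cv2.imread(sys.argv[1]).astype(float)
sm=img.min(axis=2)
def edges(h,name):
    (u0,v0),(u1,v1)=h.min(0),h.max(0); uc,vc=(u0+u1)/2,(v0+v1)/2
    def cross(prof,start,stepd):
        d=prof; return d
    print(name,'pred u %.1f %.1f v %.1f %.1f'%(u0,u1,v0,v1))
    r=int(round(vc)); c=int(round(uc)); 
    print(' row',r,'u from',int(u0)-5, sm[r-1:r+2,int(u0)-5:int(u1)+7].mean(0).astype(int)); print(' col',c,'v from',int(v0)-5, sm[int(v0)-5:int(v1)+7,c-1:c+2].mean(1).astype(int))
s=sense(); p=np.array(s['tool_pos']); w=np.radians(s['tcp_rot'][2]); print(p,w)
k=p+[-.5+50*np.cos(w),50*np.sin(w),-1.4]
edges(hull(k,w,42),'leaf')
kc=np.array([501.6,79.2,100]); wc=np.radians(4.4); ey=np.array([-np.sin(wc),np.cos(wc),0])
edges(hull(kc+33*ey,wc,20),'near'); edges(hull(kc-33*ey,wc,20),'far')
E
python3 f4.py pics/side3.png
```

```text
[392.28  70.16 109.62] 0.07666529173403047
leaf pred u 372.4 382.1 v 261.0 281.0
 row 271 u from 367 [ 64  63  65  63  74 123 173 192 203 205 200 192 185 175 176 194 200 198
 195 195 195 181]
 col 377 v from 256 [ 63  63  63  68 101 151 186 193 193 192 192 193 195 196 197 199 201 202
 194 174 149 142 158 170 144 102  72  63  61  63  63]
near pred u 345.6 354.7 v 277.5 290.4
 row 284 u from 340 [209 208 207 205 200 202 196 186 188 190 190 188 184 171 134  91  76  77
  75  76  77]
 col 350 v from 272 [ 79  79  79  78  84 124 175 202 206 207 207 205 194 169 145 139 151 160
 136  92  73  71  73  70  70]
far pred u 345.7 354.5 v 256.0 268.4
 row 262 u from 340 [208 208 208 207 207 203 195 186 187 190 190 186 183 164 119  83  77  77
  79  77  75]
 col 350 v from 251 [ 81  78  79  81 103 155 198 206 206 206 205 194 168 146 148 162 162 135
  95  78  76  79  79  79]
```

>>> {"fn": "step_arm", "kwargs": {
  "targets": [
    {"dp": [0, -0.0045, 0.02], "angular": [0, 0, 0], "fingers": 1},
    {"dp": [0, -0.0045, 0.04], "angular": [0, 0, 0], "fingers": 1},
    {"dp": [0.04, -0.0045, 0.0405], "angular": [0, 0, 0], "fingers": 1},
    {"dp": [0.08, -0.0045, 0.0405], "angular": [0, 0, 0], "fingers": 1},
    {"dp": [0.12, -0.0045, 0.0405], "angular": [0, 0, 0], "fingers": 1},
    {"dp": [0.155, -0.0045, 0.0405], "angular": [0, 0, 0], "fingers": 1},
    {"dp": [0.18, -0.0045, 0.0405], "angular": [0, 0, 0], "fingers": 1},
    {"dp": [0.19, -0.0045, 0.0405], "angular": [0, 0, 0], "fingers": 1}
  ]
}}

```text
time: 19.05
tool_pos: [430.4, 74.2, 101.6]
tcp_rot: [-180.0, 0.0, 4.4]
ft_force: [-0.8, 0.4, -1.7]
finger_gap: 13.0
grip_force: 49.5
```

>>> {"fn": "step_arm", "kwargs": {
  "targets": [
    {"dp": [0.015, 0, 0], "angular": [0, 0, 0], "fingers": 1},
    {"dp": [0.035, 0, 0], "angular": [0, 0, 0], "fingers": 1},
    {"dp": [0.055, 0, 0], "angular": [0, 0, 0], "fingers": 1},
    {"dp": [0.075, 0, 0], "angular": [0, 0, 0], "fingers": 1},
    {"dp": [0.095, 0, 0], "angular": [0, 0, 0], "fingers": 1},
    {"dp": [0.11, 0, 0], "angular": [0, 0, 0], "fingers": 1},
    {"dp": [0.115, 0, 0], "angular": [0, 0, 0], "fingers": 1},
    {"dp": [0.115, 0, 0], "angular": [0, 0, 0], "fingers": 1}
  ]
}}

```text
time: 20.05
tool_pos: [452.7, 75.9, 101.4]
tcp_rot: [180.0, 0.1, 4.4]
ft_force: [-2.4, 0.4, -0.7]
finger_gap: 12.9
grip_force: 49.8
```

```bash
python3 - <<'E'
from h2 import *
for i in range(3): rel((452.9,76.0,101.4),4.4); snapshot('top')
for n in('top','side'): cv2.imwrite(f'pics/{n}4.png',snapshot(n))
a=cv2.imread('pics/top4.png')[230:320,230:320]; b=cv2.imread('pics/side4.png')[230:310,320:400]
cv2.imwrite('pics/pre4.png',np.hstack([cv2.resize(a,(270,270),interpolation=2),cv2.resize(b,(520,520),interpolation=2)[:270*2]][1:]))
E
python3 f4.py pics/side4.png
```

```text
pose [452.7  75.9 101.4] [1.80e+02 5.00e-02 4.38e+00] F [-2.4  0.4 -0.7] gap 12.9 t 20.05 
 dp [ 0.001 -0.001 -0.   ] turn [ 0.      0.0003 -0.0001]
pose [452.7  75.9 101.4] [-1.80e+02  5.00e-02  4.38e+00] F [-2.7  0.5 -0.9] gap 13.3 t 20.1 
 dp [ 0.001 -0.    -0.   ] turn [-0.      0.0003 -0.0001]
pose [452.6  75.9 101.4] [-1.80e+02  4.00e-02  4.39e+00] F [-2.1  0.7 -2.2] gap 13.2 t 20.15 
 dp [ 0.001 -0.    -0.   ] turn [-0.      0.0002 -0.0001]
[452.63  75.91 101.37] 0.0765322309681582
leaf pred u 345.4 354.4 v 263.2 283.0
 row 273 u from 340 [127 128 130 129 127 146 181 199 202 198 192 186 178 169 175 181 194 196
 196 195 191]
 col 350 v from 258 [205 206 205 205 198 191 191 191 192 191 191 192 193 194 192 191 192 193
 188 178 182 191 193 191 191 189 180 160 142 138 151 160]
near pred u 345.6 354.7 v 277.5 290.4
 row 284 u from 340 [207 208 207 204 199 201 195 184 185 179 176 174 171 158 127 133 171 171
 162 162 161]
 col 350 v from 272 [192 191 192 193 188 178 182 191 193 191 191 189 180 160 142 138 151 160
 134  84  62  56  58  60  57]
far pred u 345.7 354.5 v 256.0 268.4
 row 262 u from 340 [208 208 208 208 207 205 196 193 200 202 198 193 184 160 106  70  65  60
  65  63  62]
 col 350 v from 251 [ 62  62  61  63  92 151 196 205 206 205 205 198 191 191 191 192 191 191
 192 193 194 192 191 192]
```

View pics/pre4.png

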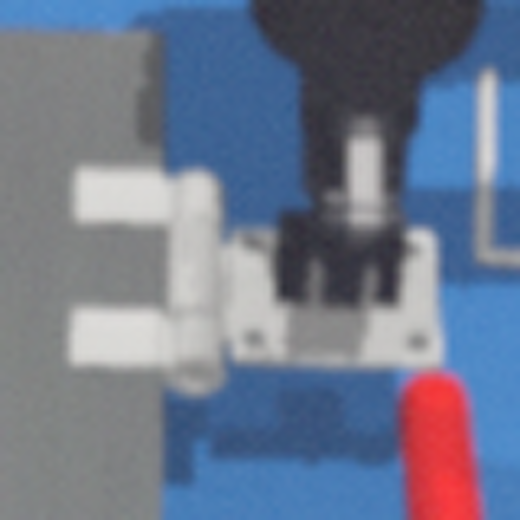

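>>> {"fn": "step_arm", "kwargs": {
  "targets": [
    {"dp": [-0.002, 0, 0], "angular": [0, 0, 0], "fingers": 1},
    {"dp": [-0.004, 0, 0], "angular": [0, 0, 0], "fingers": 1},
    {"dp": [-0.004, 0, 0], "angular": [0, 0, 0], "fingers": 1},
    {"dp": [-0.004, 0, 0], "angular": [0, 0, 0], "fingers": 1},
    {"dp": [-0.004, 0, 0], "angular": [0, 0, 0], "fingers": 1},
    {"dp": [-0.004, 0, 0], "angular": [0, 0, 0], "fingers": 1},
    {"dp": [-0.004, 0, 0], "angular": [0, 0, 0], "fingers": 1},
    {"dp": [-0.004, 0, 0], "angular": [0, 0, 0], "fingers": 1}
  ]
}}

```text
time: 21.3
tool_pos: [452.3, 75.9, 101.6]
tcp_rot: [-180.0, -0.0, 4.4]
ft_force: [0.4, 0.2, -1.6]
finger_gap: 13.4
grip_force: 49.5
```

```bash
python3 - <<'E'
from h2 import *
F=[]
for i in range(6): snapshot('side'); s=sense(); F.append(np.r_[s['ft_force'],s['wrist_torque'],s['tool_pos']])
print(np.round(np.mean(F,0),2),np.round(np.std(F,0),2),s['time'])
cv2.imwrite('pics/side5.png',snapshot('side'))
E
python3 f4.py pics/side5.png
```

```text
[-3.3000e-01  1.9000e-01 -1.5500e+00 -0.0000e+00  3.0000e-02  2.0000e-02
  4.5223e+02  7.5870e+01  1.0159e+02] [0.54 0.27 0.35 0.03 0.02 0.03 0.01 0.01 0.01] 21.6
[452.22  75.86 101.59] 0.07650818182448461
leaf pred u 345.6 354.6 v 263.1 283.0
 row 273 u from 340 [128 127 128 127 122 137 178 197 205 204 196 189 181 174 181 195 201 198
 195 196 191]
 col 350 v from 258 [205 205 206 205 202 195 193 192 192 191 192 192 194 195 197 196 196 194
 187 176 181 191 193 192 193 193 185 162 141 139 151]
near pred u 345.6 354.7 v 277.5 290.4
 row 284 u from 340 [208 208 208 205 199 202 196 186 188 186 180 174 172 159 124 120 157 169
 166 164 166]
 col 350 v from 272 [197 196 196 194 187 176 181 191 193 192 193 193 185 162 141 139 151 161
 133  86  59  57  56  59  57]
far pred u 345.7 354.5 v 256.0 268.4
 row 262 u from 340 [207 207 207 208 208 204 195 193 200 203 203 195 185 161 106  70  65  66
  66  62  63]
 col 350 v from 251 [ 62  64  63  64  91 150 197 205 205 206 205 202 195 193 192 192 191 192
 192 194 195 197 196 196]
```

```bash
python3 -c "
from bench import *
print(hand_in())"
```

```text
the job is handed in; nothing more can be done
None
```

The job is handed in: the cover is down on its stops, and the gripper holds the white single-knuckle leaf level between the cover's knuckles, with the holes lined up within about 1 mm by my measurements and no force on the cover; no pass/fail result came back.

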